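# Clamp the paste jar in the salon's jar holder

### The arm

A 6-joint arm with a two-finger parallel gripper is mounted at the origin on the work surface. World frame = base frame: x ahead of the robot, y to its left, z up, the work surface at z = 0. Lengths are in m, angles in rad, forces in N, time in s.
With the tool pointing down it reaches from about 0.35 to 0.975 m from the base axis. Payload 4.9 kg.
Tool frame: the origin (TCP) lies on the mounting face of the last link; the fingertips stand 173 mm ahead of it and the grasp point (between the pads) lies 155 mm ahead of it; z points along the fingers, y is the line along which they close (so a half turn about z gives the same grasp; the last joint's range is limited). The gripper opens to 85 mm and grips with 20 to 120 N. Pads are 22 mm wide; open, the fingers measure 114 mm over their backs; the gripper's body (76 mm by 85 mm) begins 54 mm behind the grasp point. The pads swing forward as they close: fully open they stand 13 mm farther back than shut.
Start: joints at [-1.221, 0.053, 1.613, -0, 1.476, -0.119], TCP at [0.282, -0.558, 0.405] pointing down, gripper open.
Joint ranges: [-3.01, 3.01], [-1.01, 2.22], [0.06, 2.58], [-1.02, 4.17], [0.09, 2.62], [-3.14, 3.14]. Speed limits (rad/s): [2.57, 2.57, 3.14, 3.14, 3.14, 3.14].

### API

Orientations are given as a rotation vector (axis times angle).
In Python, from station import monitor, eyes, finish_job gives the robot as it stands. The module is installed in compiled form; this text tells all that it offers.
- The arm moves only by the tool step_arm, never from a script. Its argument "commands" is a list of rows, each a list of 3 entries, a list of its own where there are three numbers: the opening in per cent of the stroke, from 0 (shut) to 100 (fully open), then the shift along the tool's x, y, z in mm, then the turn about the tool's z in degrees. In form: [[hand, [x, y, z], yaw], ...]. A call has 1 to 12 rows; each row is the pose to reach, as a shift and turn from the pose commanded when the call began, along the tool's axes at that moment; what a row does not reach only later rows make up. A row lasts 1/8 s, in which the tool goes at most 62.5 mm and 10.7 degrees, less where a joint would pass 70% of its speed; a pose out of reach is approached as far as the arm can. A call with a gripper value outside its range is refused whole. The fingers move at their own pace and stop on an object; "squeeze" is the grip in N (left out, the last holds). Time passes only in rows, so rows that repeat a pose let the fingers close. It gives the time, the measured TCP pose, the force, the opening and the grip force at its end, in the units of the state.
- monitor.get_obs(): the state, without advancing time (a new reading comes with each control period).
- eyes.get_image(name): name is "scene" or "top" or "wrist"; returns the picture (420x560x3 uint8, red, green, blue); there is no depth.
- eyes.camera_info(name): a dict with "camera_matrix" (3x3 intrinsics, pixels), "extrinsics" (4x4, takes a point from camera to world coordinates). Camera axes: x right, y down, z forward; pixel columns grow to the right and rows downward; lengths in m; the calibration is good to about 2 mm. The wrist camera is an equidistant fisheye: a pixel r from the principal point sees the ray r / f radians off the axis. A picture is of the moment at which its call begins: read the wrist's pose just before it. camera_info takes no time and is no camera call; for the wrist camera it gives the pose at the moment of the call.
- finish_job(): hands the job in; it is judged then, once.
The state is a dict: "t": time; "q": joint angles; "dq": joint speeds; "effort": joint torques, N m; "tool_pos": TCP position; "tool_rot": TCP orientation; "contact_force": force on the tool from outside, world axes, zero at the start; "wrist_torque": the same for the moment, N m; "opening": finger opening in m; "grip_force": force on a finger pad.
Only numpy, scipy, OpenCV 4.12 (cv2) and the standard library are available. Lean on these libraries where they do the work, as an engineer would, in place of code of your own. Each camera call takes 0.05 s, during which the arm holds its last target. There are 200 camera calls.

### The job

Stand the slim paste jar upright in the bay of the jar clamp, then wind the handwheel clockwise until the jaw has pushed the jar home against the V-shaped stop and the wheel has come up firmly tight, and let go. The jar is thin plastic, so stop once it is firm: do not crush it, and leave the other bottles and jars alone.

Things in the scene. Friction and masses are not known exactly. Their poses are not given: they have to be found in the camera images.
- jar: The slim jar to clamp: white plastic, rust-brown label band, white screw lid; 60 mm diameter (lid 62 mm), 105 mm tall, 210 to 420 g. Origin: centre of its underside, z up. Starts on the worktop left or right of the clamp. Gripped 75 to 100 mm above its underside, the fingers stay clear above the clamp's stop and jaw (50 and 53 mm high).
- clamp: Jar clamp fixed to the worktop: aluminium plate 100 x 300 x 8 mm, grey V-shaped stop at its -y end, grey gear housing (75 x 66 mm, 68 mm high) under a black handwheel near its +y end. Origin: centre of the plate's underside. Own +y runs from the stop to the wheel; the jaw closes along -y. Its place and yaw vary.
- bay (a point): Where the centre of the jar's underside is once pressed home in the V-stop: on top of the base plate, 85 mm from the clamp's origin along its -y. The jar may be set down up to 15 mm further to the clamp's +y; the jaw then pushes it home.
- jaw: Moving jaw: grey plate on a rack bar, with a black boot and a sprung black rubber pad (54 mm wide, 10 to 52 mm above the worktop) in front. Origin: plate's front face, at worktop height. The pad's face stands 35 to 55 mm ahead of it (clamp's -y), as the boot happens to be set: not reported. So at wheel 0 the pad is 30 to 50 mm from a jar fully home. Pad spring 3 N/mm.
- wheel (a joint): Handwheel angle, rad: 0 = jaw open, grows clockwise seen from above (closing, 15 mm per rad), to 5.5; starts at 0 to 0.8. Constant drag about 0.5 N m (9 N at the spinner); it stays where left. With the jar squeezed home the resistance climbs: firm is about 5.5 N at the spinner (0.3 N m) above the free drag, 20 N on the jar, some 0.5 rad past first squeeze. Twice that crushes it.
- hub (a point): Top centre of the black handwheel's hub, on its vertical axis, 90 mm above the worktop. The rim is a round bar 14 mm thick, 55 mm from the axis to its middle (124 mm overall), its top 88 mm above the worktop; three spokes.
- spinner_top (a point): Top centre of the spinner: upright plain steel handle on the wheel's rim, 22 mm diameter, 44 mm tall, top 132 mm above the worktop, 55 mm from the wheel's axis. It turns freely about its own upright axis, so it can be gripped from above and carried round the circle. At wheel 0 it stands on the clamp's +y side of the hub.
- pump_bottle: Bystander: white pump bottle, 64 mm diameter, 195 mm tall. Origin: centre of the underside.
- wide_jar: Bystander: short wide jar, 86 mm diameter, 60 mm tall, beyond the clamp. Origin: centre of the underside.
- loose_lid: Bystander: white flat lid lying near the robot, 92 mm diameter, 10 mm thick. Origin: centre of the underside.
There are look-alikes about, which are no part of the job. What is shaped like the jar but blue or yellow is not meant.

How it is judged:
On the way, in this order (a step that is already met when the one before it is completed fails the run):
1. the jar stands in the clamp's bay, upright and released, not yet squeezed (horizontal distance between jar and bay below 0.03 m and angle between jar's own z axis and vertical below 0.1 rad and z of jar in the frame of bay below 0.006 m and contact force between the fingers and jar below 0.2 N and contact force between jaw and jar below 5 N), for 0.2 s.
2. the jaw is wound up firmly on the jar (contact force between jaw and jar above 11 N), for 0.2 s.
At the end, for the whole second after the job is handed in: The jar stands upright (within 0.08 rad) on the clamp's plate, home in the V-stop (within 10 mm of the bay point), squeezed by the jaw with 11 to 29 N (about 20 N is ideal), at rest and released (horizontal distance between jar and bay below 0.01 m and angle between jar's own z axis and vertical below 0.08 rad and z of jar in the frame of bay below 0.005 m and contact force between jaw and jar between 11 and 29 N and contact force between the fingers and jar below 0.2 N and linear speed of jar below 0.02 m/s); the robot touches nothing.
It fails at once if the jar is crushed (jaw force over 38 N) (contact force between jaw and jar above 38 N).
It fails at once if the pump bottle is moved more than 30 mm (distance of pump_bottle from where it was at the start of the episode above 0.03 m).
It fails at once if the wide jar is moved more than 30 mm (distance of wide_jar from where it was at the start of the episode above 0.03 m).
It fails at once if the loose lid is moved more than 30 mm (distance of loose_lid from where it was at the start of the episode above 0.03 m).
It also fails if it takes over 67 s, if anything falls off the work surface, if the arm or the gripper's body presses on something with over 40 N, if the wrist force passes 120 N, or if a joint passes its speed limit or range.

## Working session

There is one attempt and no reset: what is moved stays moved. The work goes in short steps, Python scripts to look and compute and a tool call to move; the robot and the scene stay as the last step left them, time stands still between calls to the robot, and variables do not carry over. Pictures are saved under pics/ and viewed, at most 12 in all, crops included, and the job is handed in when it is done.

Besides the shell and the picture viewer there is one more tool, called after ">>>" by a JSON object that holds its "method" and its "body", one argument or row to a line. step_arm: Moves the arm, as the interface text tells. Its arguments: {"type":"object","properties":{"commands":{"type":"array"},"squeeze":{"type":"number"}},"required":["commands"]}

```bash
mkdir -p pics
python3 - <<'E'
from station import monitor, eyes
import cv2,numpy as np
o=monitor.get_obs();print({k:np.round(v,3) for k,v in o.items()})
for n in("top","scene"):
    im=eyes.get_image(n);cv2.imwrite(f"pics/{n}0.png",im[:,:,::-1])
    c=eyes.camera_info(n);print(n,np.round(c["camera_matrix"],1).tolist(),np.round(c["extrinsics"],3).tolist())
E
```

```text
{'t': np.float64(0.0), 'q': array([-1.221,  0.053,  1.614,  0.   ,  1.476, -0.119]), 'dq': array([ 0.001, -0.001, -0.   , -0.001, -0.001,  0.   ]), 'effort': array([ 0.0000e+00, -3.9368e+01, -3.7018e+01, -0.0000e+00,  7.0000e-03,
        0.0000e+00]), 'tool_pos': array([ 0.282, -0.557,  0.403]), 'tool_rot': array([-3.054, -0.729,  0.   ]), 'contact_force': array([-0.704,  1.063,  0.052]), 'wrist_torque': array([-0.052,  0.065,  0.016]), 'grip_force': np.float64(0.0), 'opening': np.float64(0.085)}
top [[526.4, 0.0, 273.6], [0.0, 526.4, 215.3], [0.0, 0.0, 1.0]] [[0.014, -0.981, 0.195, 0.329], [-1.0, -0.016, -0.009, 0.058], [0.012, -0.195, -0.981, 1.358], [0.0, 0.0, 0.0, 1.0]]
scene [[498.8, 0.0, 287.2], [0.0, 498.8, 203.7], [0.0, 0.0, 1.0]] [[-0.87, 0.246, -0.428, 1.083], [0.493, 0.473, -0.73, 0.974], [0.023, -0.846, -0.532, 0.764], [0.0, 0.0, 0.0, 1.0]]
```

View pics/top0.png

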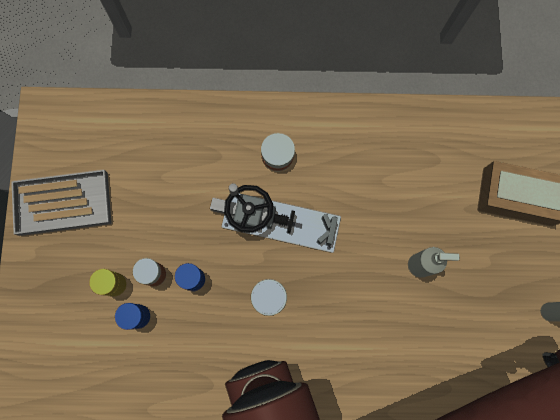

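View pics/scene0.png

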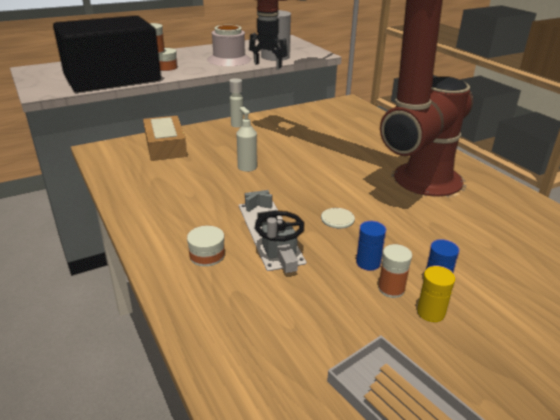

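The top view shows the jar's white lid at (147,272), with blue jars at (190,277) and (132,316) and the yellow one at (104,282). The clamp runs from (222,215) to (340,230), with its stop at the right end. The hub is at (249,209) and the spinner at (233,189). The scene view confirms the rust-brown label on that jar.

```bash
cat > h.py <<'E'
import cv2,numpy as np
from station import monitor,eyes
def ray(n,u,v,c=None):
    c=c or eyes.camera_info(n);K=np.array(c["camera_matrix"]);E=np.array(c["extrinsics"])
    x=(u-K[0,2])/K[0,0];y=(v-K[1,2])/K[1,1]
    if n=="wrist":
        r=np.hypot(x,y);s=np.sin(r)/r if r>1e-9 else 1;d=np.array([x*s,y*s,np.cos(r)])
    else:d=np.array([x,y,1.])
    return E[:3,3],E[:3,:3]@d
def onz(n,u,v,z,c=None):
    o,d=ray(n,u,v,c);return o+d*(z-o[2])/d[2]
def proj(n,p,c=None):
    c=c or eyes.camera_info(n);K=np.array(c["camera_matrix"]);E=np.array(c["extrinsics"])
    q=E[:3,:3].T@(np.array(p)-E[:3,3])
    if n=="wrist":
        h=np.hypot(q[0],q[1]);r=np.arctan2(h,q[2]);q=np.array([q[0]/h*r,q[1]/h*r,1])
    return K[:2,:2]@(q[:2]/q[2])+K[:2,2]
def tool(p):  # world vector -> tool axes mm
    from scipy.spatial.transform import Rotation as R
    o=monitor.get_obs();return 1000*R.from_rotvec(o["tool_rot"]).inv().apply(np.array(p)-o["tool_pos"])
E
python3 - <<'E'
from h import *
im=cv2.imread("pics/top0.png");hsv=cv2.cvtColor(im,cv2.COLOR_BGR2HSV)
m=((hsv[...,1]<70)&(hsv[...,2]>140)).astype(np.uint8)
n,l,s,c=cv2.connectedComponentsWithStats(m)
for i in range(1,n):
    if s[i,4]>150: print(s[i],c[i].round(1),onz("top",*c[i],.105).round(4),onz("top",*c[i],.008).round(4))
cv2.imwrite("pics/c.png",cv2.resize(im[170:270,200:350],None,fx=5,fy=5,interpolation=cv2.INTER_CUBIC))
E
```

```text
[261 133  34  32 856] [277.4 148.5] [0.7478 0.0389 0.105 ] [0.7803 0.0375 0.008 ]
[  19  170   89   63 1851] [ 71.7 206.2] [0.5925 0.5359 0.105 ] [0.6129 0.5729 0.008 ]
[ 498  171   62   39 1629] [529.3 189.9] [ 0.6525 -0.5834  0.105 ] [ 0.6776 -0.633   0.008 ]
[ 267  201   74   52 1552] [302.7 226.6] [ 0.5514 -0.0247  0.105 ] [ 0.5686 -0.0311  0.008 ]
[133 258  25  26 516] [144.9 270.5] [0.4396 0.3493 0.105 ] [0.4482 0.3719 0.008 ]
[251 279  35  36 992] [268.2 296.9] [0.3821 0.0559 0.105 ] [0.3862 0.0558 0.008 ]
```

View pics/c.png

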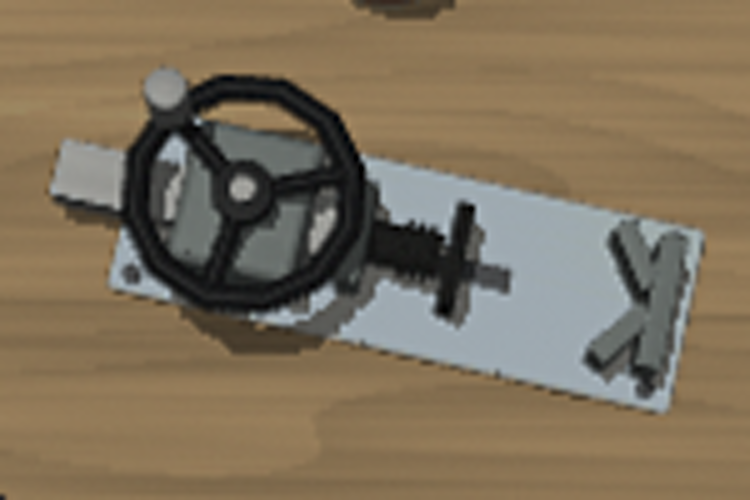

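The crop shows the plate corners at (703,232), (665,411) and (108,288), the hub at (242,188), the spinner at (165,90) and the pad at about (455,262).

Run:
```python
from h import *
f=lambda u,v,z:onz("top",200+(u+.5)/5-.5,170+(v+.5)/5-.5,z)
a,b,d=f(703,232,.008),f(665,411,.008),f(108,288,.008)
print("corners",a.round(4),b.round(4),d.round(4),np.linalg.norm(a-b),np.linalg.norm(b-d))
O=(a+d)/2;
y1=(d-b)[:2];x1=(b-a)[:2]  # clamp +y toward wheel
ya=np.arctan2(y1[1],y1[0]); xa=np.arctan2(x1[1],x1[0]);print("y dir",ya,"x/perp",xa)
y=y1/np.linalg.norm(y1)
h=f(242,188,.09);s=f(165,90,.132);print("O",O,"hub",h,"sp",s,np.linalg.norm((s-h)[:2]))
print("bay",O[:2]-.085*y, "hub in clamp", (h-O)[:2]@y)
v=(s-h)[:2];print("wheel angle cw",(np.arctan2(y[1],y[0])-np.arctan2(v[1],v[0])))
# pad pos
p=f(465,260,.052);print("pad dist from bay along y",(p[:2]-O[:2])@y+.085)
# lid by disc fit: top0
im=cv2.imread("pics/top0.png");hsv=cv2.cvtColor(im,cv2.COLOR_BGR2HSV)
c=im[235:345,80:220];cv2.imwrite("pics/j.png",cv2.resize(c,None,fx=5,fy=5,interpolation=cv2.INTER_CUBIC))
for (u,v) in [(147,272)]: print(onz("top",u,v,.105))
for n,lo,hi in(("blue",(105,100,40),(130,255,255)),("yel",(22,150,80),(34,255,255))):
    m=cv2.inRange(hsv,lo,hi);k,l,st,ce=cv2.connectedComponentsWithStats(m)
    for i in range(1,k):
        if st[i,4]>100:print(n,st[i],onz("top",*ce[i],.09).round(3))
```

```text
corners [ 0.5985 -0.1292  0.008 ] [ 0.5039 -0.1086  0.008 ] [0.5637 0.181  0.008 ] 0.096849589356813 0.29568564204115083
y dir 1.3671696013276284 x/perp 2.9266762429790867
O [0.58106828 0.02589413 0.008     ] hub [0.60043257 0.10927661 0.09      ] sp [0.63887103 0.14560467 0.132     ] 0.052888967335016614
bay [ 0.56387937 -0.05734974] hub in clamp 0.0855756577290029
wheel angle cw 0.6099905067085942
pad dist from bay along y 0.055516407753287624
[0.43620795 0.34412649 0.105     ]
blue [175 263  30  28 617] [0.427 0.246 0.09 ]
blue [115 303  35  26 729] [0.334 0.377 0.09 ]
```

View pics/j.png

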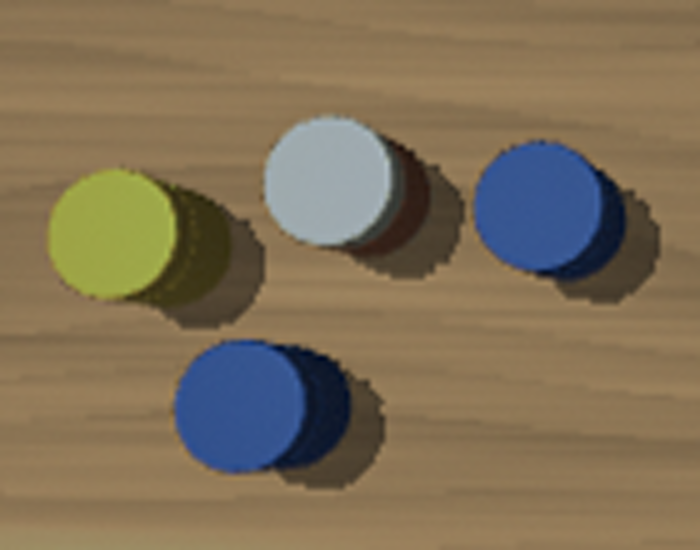

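The close crop shows the white-lidded jar at (329,181). Its neighbours are yellow at (113,233), blue at (538,206) and blue at (240,405).

Run:
```python
from h import *
for n,(u,v) in dict(jar=(329,181),yel=(113,233),b1=(538,206),b2=(240,405)).items():
    print(n,onz("top",80+(u+.5)/5-.5,235+(v+.5)/5-.5,.105).round(4))
print(tool([.48,-.1,.403]),tool([.438,.347,.403]))
```

```text
jar [0.439  0.3481 0.105 ]
yel [0.413  0.4482 0.105 ]
b1 [0.4287 0.2486 0.105 ]
b2 [0.3341 0.383  0.105 ]
[ 382.98323611 -318.66375301    1.27859865] [ 547.48938599 -736.40770518    2.12540355]
```

>>> {"method": "step_arm", "body": {
  "commands": [
    [100, [50, -40, 0], -8],
    [100, [100, -84, 0], -16],
    [100, [150, -125, 0], -24],
    [100, [200, -166, 0], -32],
    [100, [250, -208, 0], -40],
    [100, [300, -250, 0], -48],
    [100, [350, -292, 0], -56],
    [100, [383, -319, 0], -64],
    [100, [405, -375, 0], -72],
    [100, [425, -430, 0], -80],
    [100, [447, -485, 0], -88],
    [100, [470, -540, 0], -97]
  ],
  "squeeze": 30
}}

```text
t: 1.6
tool_pos: [0.4569, 0.1384, 0.4044]
tool_rot: [1.471, 2.776, -0.0]
contact_force: [0.6, -0.1, 0.0]
opening: 0.0851
grip_force: 0.0
```

Run:
```python
from h import *
print(tool([.439,.348,.33]),monitor.get_obs()["q"],monitor.get_obs()["contact_force"])
```

```text
[183.57677253 102.82251885  74.39044399] [ 1.37995736e-01 -3.12784752e-01  1.94541044e+00 -8.92661916e-05
  1.50889698e+00 -4.57926448e-01] [ 0.62865741 -0.1139727   0.01496051]
```

>>> {"method": "step_arm", "body": {
  "commands": [
    [100, [60, 30, 0], 0],
    [100, [110, 60, 0], 0],
    [100, [160, 90, 0], 0],
    [100, [180, 100, 30], 0],
    [100, [180, 100, 60], 0],
    [100, [180, 100, 60], 0],
    [100, [180, 100, 60], 0]
  ]
}}

```text
t: 2.48
tool_pos: [0.4407, 0.3416, 0.3456]
tool_rot: [1.479, 2.771, 0.001]
contact_force: [-0.2, -0.6, 1.0]
opening: 0.0856
grip_force: 0.0
```

Run:
```python
from h import *
c=eyes.camera_info("wrist");im=eyes.get_image("wrist");cv2.imwrite("pics/w1.png",im[:,:,::-1])
o=monitor.get_obs();print(o["tool_rot"],tool([.439,.348,.245]),proj("wrist",[.439,.348,.105],c))
```

```text
[1.47851809 2.77047987 0.00329302] [  6.4015003    1.69081859 101.38419278] [278.61491345 206.34690039]
```

View pics/w1.png

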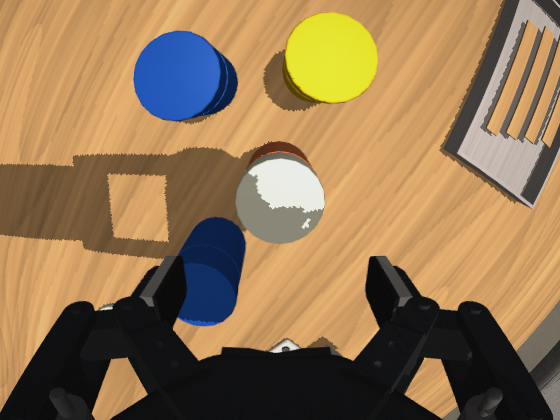

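The wrist view shows the jar's lid centred at about (280,199). The blue neighbour at (211,270) sits to the left, clear of the finger line.

Run:
```python
from h import *
p=onz("wrist",280,199,.105);print(p)
p[2]=.246;print(tool(p))
```

```text
[0.4375097 0.3528563 0.105    ]
[ 11.26527605   3.15852267 100.38711255]
```

>>> {"method": "step_arm", "body": {
  "commands": [
    [100, [9, 2.5, 40], 0],
    [100, [9, 2.5, 80], 0],
    [100, [9, 2.5, 100], 0],
    [100, [9, 2.5, 100], 0],
    [20, [9, 2.5, 100], 0],
    [20, [9, 2.5, 100], 0],
    [20, [9, 2.5, 100], 0],
    [20, [9, 2.5, 100], 0],
    [20, [9, 2.5, 100], 0]
  ],
  "squeeze": 30
}}

```text
t: 3.65
tool_pos: [0.4383, 0.3511, 0.2473]
tool_rot: [1.477, 2.77, 0.005]
contact_force: [-2.4, -1.3, 6.7]
opening: 0.0612
grip_force: 32.8
```

>>> {"method": "step_arm", "body": {
  "commands": [
    [20, [0, 0, -15], 0],
    [20, [0, 0, -50], 0],
    [20, [0, 0, -100], 0],
    [20, [0, 0, -110], 0],
    [20, [0, 0, -110], 0]
  ]
}}

```text
t: 4.28
tool_pos: [0.4374, 0.3505, 0.3549]
tool_rot: [1.478, 2.772, 0.001]
contact_force: [-0.9, -0.3, -3.3]
opening: 0.061
grip_force: 34.1
```

Run:
```python
from h import *
o=monitor.get_obs();print(o["tool_pos"],o["tool_rot"],o["contact_force"],o["opening"])
y=np.array([np.cos(1.362),np.sin(1.362)]);b=np.array([.5639,-.0573])+.006*y;print(b)
print(tool([.5,.15,.355]),tool([*b,.355]))
```

```text
[0.43739229 0.35053338 0.35489192] [1.47811170e+00 2.77173452e+00 1.07000270e-03] [-0.9114103  -0.30909639 -3.29299754] 0.06097026339753925
[ 0.5651437  -0.05143031]
[-2.01406329e+02 -5.97397611e+01 -1.54340501e-01] [-4.04970432e+02 -1.17873455e+02 -1.99364802e-01]
```

>>> {"method": "step_arm", "body": {
  "commands": [
    [20, [-20, -5, -30], 0],
    [20, [-60, -17, -40], 0],
    [20, [-110, -32, -40], 0],
    [20, [-160, -47, -40], 0],
    [20, [-210, -61, -40], 0],
    [20, [-260, -76, -40], 0],
    [20, [-310, -90, -40], 0],
    [20, [-360, -105, -40], 0],
    [20, [-395, -115, -30], 0],
    [20, [-405, -118, 0], 0],
    [20, [-405, -118, 0], 0],
    [20, [-405, -118, 0], 0]
  ]
}}

```text
t: 5.78
tool_pos: [0.5649, -0.0509, 0.3537]
tool_rot: [-1.476, -2.77, 0.001]
contact_force: [-0.2, 0.7, -3.0]
opening: 0.0615
grip_force: 34.3
```

Run:
```python
from h import *
c=eyes.camera_info("wrist");im=eyes.get_image("wrist");t=eyes.get_image("top")
o=monitor.get_obs();print(o["tool_pos"],o["contact_force"],proj("wrist",[.5639,-.0573,.008],c))
big=cv2.resize(t[150:290,200:370],None,fx=3,fy=3,interpolation=cv2.INTER_CUBIC)
a=np.zeros((420+0,510,3),np.uint8);a[:]=big
b=cv2.resize(im[80:420],None,fx=.5,fy=.5)
s=np.zeros((590,510,3),np.uint8);s[:420]=a;s[420:,:280]=b
cv2.imwrite("pics/m2.png",s[:,:,::-1]);cv2.imwrite("pics/w2.png",im[:,:,::-1])
```

```text
[ 0.56528706 -0.05074364  0.35554152] [-0.05764073  1.19372617 -1.6508922 ] [272.03813531 184.565263  ]
```

View pics/w2.png

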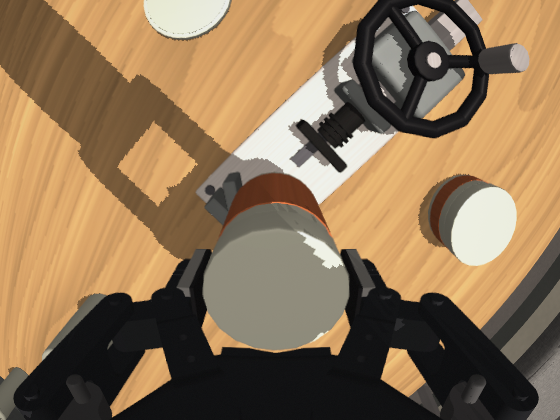

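The wrist view shows the jar held upright over the bay end. The hub is at (434,61), the spinner top at (519,58), the pad's line runs from (300,125) to (345,167), and the V stop shows at (222,195).

Run:
```python
from h import *
h=onz("wrist",434,61,.09);s=onz("wrist",519,58,.132);print(h,s,np.linalg.norm((h-s)[:2]))
for a in((300,127),(343,169)):print(onz("wrist",*a,.052))
for a in((197,190),):print("corner",onz("wrist",*a,.008))
```

```text
[0.60202359 0.11170867 0.09      ] [0.64109777 0.1471553  0.132     ] 0.052756573438654406
[0.55147987 0.00633656 0.052     ]
[ 0.60301177 -0.00201766  0.052     ]
corner [ 0.50457141 -0.10560871  0.008     ]
```

>>> {"method": "step_arm", "body": {
  "commands": [
    [20, [0, 0, 40], 0],
    [20, [0, 0, 75], 0],
    [20, [0, 0, 90], 0],
    [20, [0, 0, 95], 0],
    [20, [0, 0, 97], 0],
    [20, [0, 0, 97], 0],
    [20, [0, 0, 97], 0]
  ]
}}

```text
t: 6.75
tool_pos: [0.5656, -0.0516, 0.2589]
tool_rot: [1.477, 2.77, 0.001]
contact_force: [0.3, -0.6, -3.4]
opening: 0.061
grip_force: 34.4
```

>>> {"method": "step_arm", "body": {
  "commands": [
    [20, [0, 0, 1.5], 0],
    [20, [0, 0, 2.5], 0],
    [20, [0, 0, 2.5], 0],
    [20, [0, 0, 2.5], 0]
  ]
}}

```text
t: 7.25
tool_pos: [0.5652, -0.0515, 0.2554]
tool_rot: [1.478, 2.772, -0.0]
contact_force: [-0.6, -0.1, -1.0]
opening: 0.0609
grip_force: 34.5
```

>>> {"method": "step_arm", "body": {
  "commands": [
    [20, [0, 0, 0.7], 0],
    [20, [0, 0, 0.7], 0],
    [85, [0, 0, 0.7], 0],
    [100, [0, 0, 0.7], 0],
    [100, [0, 0, 0.7], 0],
    [100, [0, 0, -5], 0],
    [100, [0, 0, -50], 0],
    [100, [0, 0, -100], 0],
    [100, [0, 0, -110], 0],
    [100, [0, 0, -110], 0]
  ]
}}

```text
t: 8.5
tool_pos: [0.5653, -0.0515, 0.3662]
tool_rot: [1.477, 2.77, 0.001]
contact_force: [0.2, 0.4, -0.2]
opening: 0.0857
grip_force: 0.0
```

Run:
```python
from h import *
c=eyes.camera_info("wrist");im=eyes.get_image("wrist");cv2.imwrite("pics/w3.png",im[:,:,::-1])
o=monitor.get_obs();print(o["tool_pos"],o["tool_rot"],o["contact_force"],proj("wrist",[.5655,-.050,.113],c))
h=np.array([.6012,.1105]);s=np.array([.640,.1464]);d=s-h;s=h+.055*d/np.linalg.norm(d)
print(s,tool([*s,.355]),tool([*s,.268]))
print(np.arctan2(*d[::-1]), 'wheel',1.362-np.arctan2(d[1],d[0]))
```

```text
[ 0.5649088  -0.05141863  0.36446952] [-1.47782659e+00 -2.77122775e+00  4.03850163e-04] [-0.07636926  0.18730427 -1.06489791] [276.70297416 207.20355396]
[0.64157028 0.14785292] [122.75482318 174.69387162   9.43967416] [122.6928948  174.75225345  96.43963253]
0.7465956947223188 wheel 0.6154043052776813
```

View pics/w3.png

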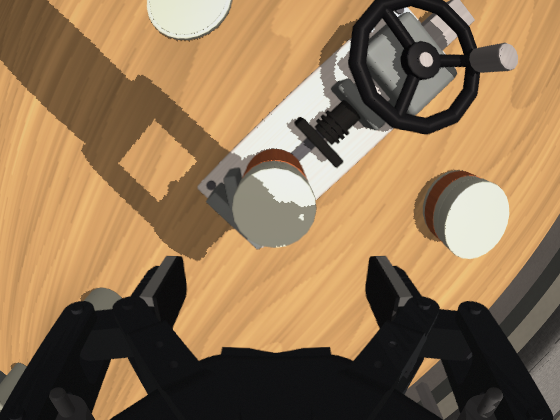

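The jar stands upright in the bay with its lid at (275,206), where it was predicted to be. Next I move to the spinner.

>>> {"method": "step_arm", "body": {
  "commands": [
    [100, [30, 43, 0], 0],
    [100, [61, 87, 0], 0],
    [100, [92, 131, 0], 0],
    [100, [122, 174, 0], 0],
    [100, [122, 174, 0], 0],
    [100, [122, 174, 0], 0]
  ],
  "squeeze": 40
}}

```text
t: 9.3
tool_pos: [0.6412, 0.1466, 0.3628]
tool_rot: [-1.476, -2.77, 0.004]
contact_force: [0.4, -0.1, 0.0]
opening: 0.0852
grip_force: 0.0
```

Run:
```python
from h import *
c=eyes.camera_info("wrist");im=eyes.get_image("wrist");cv2.imwrite("pics/w4.png",im[:,:,::-1])
o=monitor.get_obs();print(o["tool_pos"],o["tool_rot"],proj("wrist",[.6416,.1479,.132],c),proj("wrist",[.6012,.1105,.09],c),tool([.6416,.1479,.278]))
```

```text
[0.64123611 0.14604685 0.36333552] [-1.47815217 -2.76948788  0.0032567 ] [278.69739138 219.36802823] [210.35280907 210.60193006] [ 1.24545551  1.58333014 85.3326416 ]
```

View pics/w4.png

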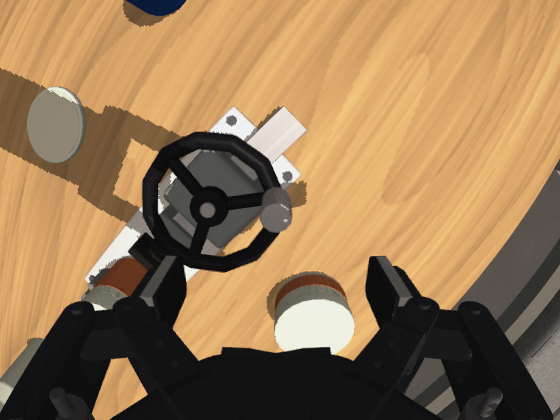

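The spinner top is at (278,214) and the hub at (208,210), both within a few pixels of the prediction.

Run:
```python
from h import *
h=onz("wrist",208,210,.09);s=onz("wrist",278,214,.132);print(h,s,np.linalg.norm((s-h)[:2]));s[2]=.278;print(tool(s))
```

```text
[0.59956962 0.10914622 0.09      ] [0.6394688  0.15004547 0.132     ] 0.05713749427765459
[ 4.21408022  1.00688297 85.33751386]
```

>>> {"method": "step_arm", "body": {
  "commands": [
    [100, [3, 1, 40], 0],
    [100, [3, 1, 70], 0],
    [100, [3, 1, 85], 0],
    [100, [3, 1, 85], 0],
    [10, [3, 1, 85], 0],
    [10, [3, 1, 85], 0],
    [10, [3, 1, 85], 0],
    [10, [3, 1, 85], 0],
    [10, [3, 1, 85], 0],
    [10, [3, 1, 85], 0],
    [10, [3, 1, 85], 0]
  ],
  "squeeze": 60
}}

```text
t: 10.72
tool_pos: [0.6402, 0.149, 0.2816]
tool_rot: [-1.477, -2.77, 0.008]
contact_force: [-10.5, -5.8, 8.8]
opening: 0.0197
grip_force: 59.1
```

>>> {"method": "step_arm", "body": {
  "commands": [
    [10, [0, -1.5, -2], 0],
    [10, [0, -3, -3], 0],
    [10, [0, -3, -3], 0],
    [10, [0, -3, -3], 0]
  ]
}}

```text
t: 11.22
tool_pos: [0.6386, 0.1482, 0.2819]
tool_rot: [1.478, 2.771, 0.002]
contact_force: [4.5, 0.2, -8.0]
opening: 0.0199
grip_force: 59.3
```

```bash
cat >> h.py <<'E'
C0=np.array([.6005,.1102])
def arc(start,ang,a0,r=.055,rot=(1.478,2.771,0)):
    """offsets (tool mm) along cw circle from angle start to start-ang values"""
    from scipy.spatial.transform import Rotation as R
    f=lambda a:np.array([np.cos(a),np.sin(a),0])*r
    return np.array([R.from_rotvec(rot).inv().apply(f(a0-start-x)-f(a0-start))*1000 for x in ang]).round(1)
def rt(C=C0):
    o=monitor.get_obs();d=o["tool_pos"][:2]-C;r=np.linalg.norm(d);e=d/r;F=o["contact_force"]
    print("r %.1f ang %.3f  Frad %.1f Ftan(resist) %.1f Fz %.1f"%(r*1e3,np.arctan2(d[1],d[0]),F[:2]@e,F[:2]@np.array([-e[1],e[0]]),F[2]),o["t"])
E
python3 - <<'E'
from h import *
rt();print(arc(0,np.arange(.1,1.21,.1),.775).tolist())
E
```

```text
r 53.8 ang 0.784  Frad 3.3 Ftan(resist) -3.1 Fz -8.0 11.225
[[-5.4, 0.7, 0.0], [-10.9, 0.9, 0.0], [-16.4, 0.6, 0.0], [-21.9, -0.3, 0.0], [-27.2, -1.8, 0.0], [-32.3, -3.8, 0.0], [-37.2, -6.2, 0.0], [-41.8, -9.2, 0.0], [-46.2, -12.6, 0.0], [-50.1, -16.4, 0.0], [-53.7, -20.6, 0.0], [-56.8, -25.1, 0.0]]
```

>>> {"method": "step_arm", "body": {
  "commands": [
    [10, [0, 0.7, 1.4], 0],
    [10, [-2.7, 1.1, 1.4], 0],
    [10, [-5.4, 1.4, 1.4], 0],
    [10, [-10.9, 1.6, 1.4], 0],
    [10, [-16.4, 1.3, 1.4], 0],
    [10, [-21.9, 0.4, 1.4], 0],
    [10, [-27.2, -1.1, 1.4], 0]
  ],
  "squeeze": 70
}}

```text
t: 12.1
tool_pos: [0.6516, 0.127, 0.2819]
tool_rot: [-1.474, -2.767, -0.004]
contact_force: [-5.7, 7.0, 1.4]
opening: 0.0192
grip_force: 70.1
```

Run:
```python
from h import *
rt();print(arc(.5,np.arange(.1,.51,.1),.775).tolist())
```

```text
r 53.8 ang 0.318  Frad -3.2 Ftan(resist) 8.5 Fz 1.4 12.1
[[-5.1, -2.0, 0.0], [-10.0, -4.4, 0.0], [-14.7, -7.4, 0.0], [-19.0, -10.8, 0.0], [-23.0, -14.6, 0.0]]
```

>>> {"method": "step_arm", "body": {
  "commands": [
    [10, [-5.1, -2.2, 0], 0],
    [10, [-10, -4.7, 0], 0],
    [10, [-14.7, -7.7, 0], 0],
    [10, [-19, -11.1, 0], 0],
    [10, [-23, -15, 0], 0]
  ]
}}

```text
t: 12.72
tool_pos: [0.6525, 0.0998, 0.2819]
tool_rot: [-1.475, -2.769, -0.009]
contact_force: [-1.1, 9.6, -1.9]
opening: 0.0197
grip_force: 69.7
```

Run:
```python
from h import *
rt();print(arc(1,np.arange(.1,.41,.1),.775).tolist())
```

```text
r 53.0 ang -0.197  Frad -2.9 Ftan(resist) 9.2 Fz -1.9 12.725
[[-3.6, -4.2, 0.0], [-6.7, -8.7, 0.0], [-9.3, -13.5, 0.0], [-11.5, -18.6, 0.0]]
```

>>> {"method": "step_arm", "body": {
  "commands": [
    [10, [-3.6, -4.2, 0], 0],
    [10, [-6.7, -8.7, 0], 0],
    [10, [-9.3, -13.5, 0], 0],
    [10, [-11.5, -18.6, 0], 0]
  ]
}}

```text
t: 13.22
tool_pos: [0.6439, 0.0798, 0.2819]
tool_rot: [-1.476, -2.771, -0.01]
contact_force: [3.0, 9.3, -3.1]
opening: 0.0195
grip_force: 69.5
```

Run:
```python
from h import *
rt();print(arc(1.4,np.arange(.1,.41,.1),.775).tolist())
```

```text
r 53.0 ang -0.611  Frad -2.9 Ftan(resist) 9.3 Fz -3.1 13.225
[[-1.7, -5.2, -0.0], [-2.8, -10.6, -0.0], [-3.3, -16.1, -0.0], [-3.4, -21.6, -0.0]]
```

>>> {"method": "step_arm", "body": {
  "commands": [
    [10, [-0.9, -2.6, 0], 0],
    [10, [-1.7, -5.2, 0], 0],
    [10, [-2.3, -7.9, 0], 0],
    [10, [-2.8, -10.6, 0], 0]
  ]
}}

```text
t: 13.72
tool_pos: [0.6369, 0.0715, 0.2819]
tool_rot: [-1.477, -2.772, -0.011]
contact_force: [4.4, 9.4, -4.2]
opening: 0.0196
grip_force: 69.4
```

Run:
```python
from h import *
rt();print(arc(1.6,np.arange(.05,.31,.05),.775).tolist())
im=eyes.get_image("top");cv2.imwrite("pics/t5.png",cv2.resize(im[170:270,200:350],None,fx=5,fy=5,interpolation=cv2.INTER_CUBIC)[:,:,::-1])
```

```text
r 53.1 ang -0.815  Frad -3.8 Ftan(resist) 9.7 Fz -4.2 13.725
[[-0.4, -2.7, -0.0], [-0.6, -5.5, -0.0], [-0.7, -8.2, -0.0], [-0.6, -11.0, -0.0], [-0.4, -13.7, -0.0], [-0.1, -16.4, -0.0]]
```

View pics/t5.png

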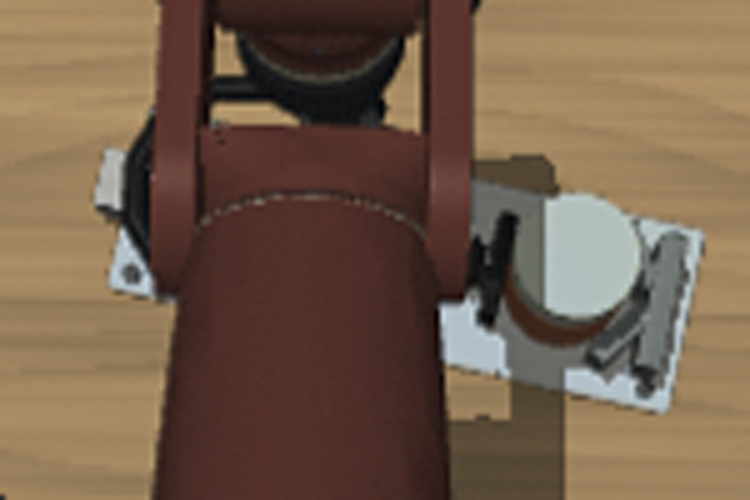

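The top view shows the pad at (500,270) just about at the jar, which stands upright with its lid at (590,255) in front of the V stop.

>>> {"method": "step_arm", "body": {
  "commands": [
    [10, [-0.4, -2.7, 0], 0],
    [10, [-0.6, -5.5, 0], 0],
    [10, [-0.7, -8.2, 0], 0],
    [10, [-0.6, -11, 0], 0]
  ]
}}

```text
t: 14.28
tool_pos: [0.6284, 0.0647, 0.2819]
tool_rot: [1.477, 2.772, 0.011]
contact_force: [6.4, 8.4, -5.1]
opening: 0.0194
grip_force: 69.3
```

Run:
```python
from h import *
rt();print(arc(1.8,np.arange(.05,.31,.05),.775).tolist())
```

```text
r 53.3 ang -1.021  Frad -3.8 Ftan(resist) 9.9 Fz -5.1 14.275
[[0.2, -2.7, -0.0], [0.5, -5.5, -0.0], [1.0, -8.2, -0.0], [1.6, -10.9, -0.0], [2.3, -13.5, -0.0], [3.2, -16.1, -0.0]]
```

>>> {"method": "step_arm", "body": {
  "commands": [
    [10, [0.2, -2.7, 0.4], 0],
    [10, [0.5, -5.5, 0.7], 0],
    [10, [0.5, -5.5, 0.7], 0]
  ]
}}

```text
t: 14.65
tool_pos: [0.6238, 0.062, 0.2819]
tool_rot: [1.477, 2.771, 0.012]
contact_force: [6.4, 8.2, -3.2]
opening: 0.0195
grip_force: 69.4
```

Run:
```python
from h import *
rt();print(arc(1.9,np.arange(.05,.31,.05),.775).tolist())
```

```text
r 53.5 ang -1.121  Frad -4.6 Ftan(resist) 9.4 Fz -3.2 14.65
[[0.5, -2.7, -0.0], [1.1, -5.4, -0.0], [1.8, -8.0, -0.0], [2.7, -10.7, -0.0], [3.7, -13.2, -0.0], [4.8, -15.7, -0.0]]
```

>>> {"method": "step_arm", "body": {
  "commands": [
    [10, [0.4, -2.6, 0], 0],
    [10, [0.9, -5.3, 0], 0],
    [10, [0.9, -5.3, 0], 0]
  ]
}}

```text
t: 15.02
tool_pos: [0.6191, 0.0598, 0.2819]
tool_rot: [1.476, 2.77, 0.013]
contact_force: [6.5, 8.7, -4.8]
opening: 0.0195
grip_force: 69.4
```

Run:
```python
from h import *
rt();print(arc(2.0,np.arange(.05,.31,.05),.775).tolist())
```

```text
r 53.7 ang -1.218  Frad -5.9 Ftan(resist) 9.1 Fz -4.8 15.025
[[0.7, -2.7, -0.0], [1.6, -5.3, -0.0], [2.6, -7.8, -0.0], [3.7, -10.3, -0.0], [5.0, -12.8, -0.0], [6.3, -15.2, -0.0]]
```

>>> {"method": "step_arm", "body": {
  "commands": [
    [10, [1.2, -2.5, 0.3], 0],
    [10, [2.4, -5.1, 0.5], 0],
    [10, [2.4, -5.1, 0.5], 0]
  ]
}}

```text
t: 15.4
tool_pos: [0.6141, 0.0584, 0.2819]
tool_rot: [1.475, 2.767, 0.012]
contact_force: [9.4, 6.4, -4.6]
opening: 0.0194
grip_force: 69.3
```

Run:
```python
from h import *
rt();print(arc(2.1,np.arange(.05,.31,.05),.775).tolist())
```

```text
r 53.6 ang -1.315  Frad -3.8 Ftan(resist) 10.7 Fz -4.6 15.4
[[1.0, -2.6, -0.0], [2.1, -5.1, -0.0], [3.4, -7.5, -0.0], [4.7, -9.9, -0.0], [6.2, -12.2, -0.0], [7.8, -14.5, -0.0]]
```

>>> {"method": "step_arm", "body": {
  "commands": [
    [10, [1, -2.6, 0], 0],
    [10, [2.1, -5.1, 0], 0],
    [10, [2.1, -5.1, 0], 0]
  ]
}}

```text
t: 15.78
tool_pos: [0.6089, 0.0571, 0.2819]
tool_rot: [1.475, 2.766, 0.013]
contact_force: [10.0, 6.3, -6.2]
opening: 0.0197
grip_force: 69.2
```

Run:
```python
from h import *
rt();print(arc(2.2,np.arange(.05,.31,.05),.775).tolist())
```

```text
r 53.8 ang -1.414  Frad -4.7 Ftan(resist) 10.9 Fz -6.2 15.775
[[1.2, -2.5, -0.0], [2.6, -4.8, -0.0], [4.1, -7.2, -0.0], [5.7, -9.4, -0.0], [7.4, -11.5, -0.0], [9.2, -13.6, -0.0]]
```

>>> {"method": "step_arm", "body": {
  "commands": [
    [10, [1.4, -2.4, 0.4], 0],
    [10, [2.9, -4.7, 0.6], 0],
    [10, [2.9, -4.7, 0.6], 0]
  ]
}}

```text
t: 16.15
tool_pos: [0.6038, 0.0564, 0.2819]
tool_rot: [1.474, 2.764, 0.013]
contact_force: [13.0, 3.6, -6.4]
opening: 0.0197
grip_force: 69.3
```

Run:
```python
from h import *
rt();print(arc(2.3,np.arange(.05,.31,.05),.775).tolist())
```

```text
r 53.9 ang -1.509  Frad -2.8 Ftan(resist) 13.2 Fz -6.4 16.15
[[1.5, -2.3, -0.0], [3.1, -4.6, -0.0], [4.8, -6.7, -0.0], [6.6, -8.8, -0.0], [8.5, -10.7, -0.0], [10.5, -12.6, -0.0]]
```

>>> {"method": "step_arm", "body": {
  "commands": [
    [10, [0.8, -1.2, 0], 0],
    [10, [1.5, -2.3, 0], 0],
    [10, [1.5, -2.3, 0], 0]
  ]
}}

```text
t: 16.52
tool_pos: [0.6013, 0.0562, 0.2819]
tool_rot: [1.473, 2.763, 0.013]
contact_force: [13.9, 2.2, -7.2]
opening: 0.0195
grip_force: 69.2
```

Run:
```python
from h import *
for i in range(6):
    rt();eyes.get_image("top") if i in(1,3,4) else 0
print(arc(2.35,np.arange(.05,.31,.05),.775).tolist())
im=eyes.get_image("top");cv2.imwrite("pics/t6.png",cv2.resize(im[170:270,250:350],None,fx=5,fy=5,interpolation=cv2.INTER_CUBIC)[:,:,::-1])
```

```text
r 54.0 ang -1.556  Frad -2.0 Ftan(resist) 13.9 Fz -7.2 16.525
r 54.0 ang -1.556  Frad -2.0 Ftan(resist) 13.9 Fz -7.2 16.525
r 54.0 ang -1.556  Frad -2.5 Ftan(resist) 13.2 Fz -6.1 16.575
r 54.0 ang -1.556  Frad -2.5 Ftan(resist) 13.2 Fz -6.1 16.575
r 54.0 ang -1.555  Frad -3.1 Ftan(resist) 14.6 Fz -7.6 16.625
r 54.0 ang -1.555  Frad -2.1 Ftan(resist) 13.9 Fz -7.2 16.675
[[1.6, -2.2, -0.0], [3.3, -4.4, -0.0], [5.1, -6.5, -0.0], [7.0, -8.4, -0.0], [9.0, -10.3, -0.0], [11.1, -12.1, -0.0]]
```

View pics/t6.png

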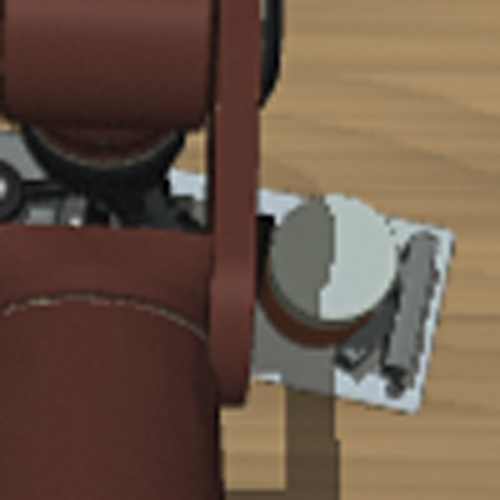

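>>> {"method": "step_arm", "body": {
  "commands": [
    [10, [0.8, -1.1, 0], 0],
    [10, [1.6, -2.2, 0], 0],
    [10, [2.9, -3.9, 0], 0],
    [10, [2.9, -3.9, 0], 0],
    [10, [2.9, -3.9, 0], 0]
  ]
}}

```text
t: 17.35
tool_pos: [0.5966, 0.0562, 0.282]
tool_rot: [1.473, 2.762, 0.012]
contact_force: [15.1, 1.1, -7.4]
opening: 0.0197
grip_force: 69.2
```

Run:
```python
from h import *
print(proj("top",[.5645,-.056,.113]), "seen",(250+334.5/5-.5,170+260.5/5-.5))
for i in range(4): rt();eyes.get_image("top")
```

```text
[315.9255424  220.89987091] seen (316.4, 221.6)
r 54.2 ang -1.643  Frad -2.2 Ftan(resist) 15.0 Fz -7.4 17.35
r 54.2 ang -1.643  Frad -2.7 Ftan(resist) 15.2 Fz -7.3 17.4
r 54.2 ang -1.643  Frad -2.5 Ftan(resist) 15.5 Fz -7.3 17.45
r 54.2 ang -1.643  Frad -3.1 Ftan(resist) 13.5 Fz -6.8 17.5
```

>>> {"method": "step_arm", "body": {
  "commands": [
    [10, [-0.5, 0.8, 0.6], 0],
    [10, [-1.0, 1.6, 1.2], 0],
    [10, [-1.0, 1.6, 1.2], 0]
  ]
}}

```text
t: 17.92
tool_pos: [0.5977, 0.0562, 0.2818]
tool_rot: [1.475, 2.766, 0.007]
contact_force: [5.5, 1.2, 3.6]
opening: 0.0197
grip_force: 70.3
```

Run:
```python
from h import *
rt()
```

```text
r 54.1 ang -1.622  Frad -1.5 Ftan(resist) 5.5 Fz 3.6 17.925
```

>>> {"method": "step_arm", "body": {
  "commands": [
    [30, [-1, 0.5, 0], 0],
    [55, [-1, 0.5, 0], 0],
    [65, [-1, 0.5, 0], 0],
    [65, [-1, 0.5, -10], 0],
    [65, [-1, 0.5, -50], 0],
    [65, [-1, 0.5, -100], 0],
    [65, [-30, 40, -120], 0],
    [65, [-60, 80, -120], 0],
    [65, [-90, 120, -120], 0],
    [65, [-120, 160, -120], 0],
    [65, [-120, 160, -120], 0]
  ]
}}

```text
t: 19.3
tool_pos: [0.7978, 0.0449, 0.3957]
tool_rot: [-1.478, -2.769, 0.002]
contact_force: [-1.4, 0.1, -0.2]
opening: 0.0555
grip_force: 0.0
```

Run:
```python
from h import *
im=eyes.get_image("scene");t=eyes.get_image("top")
print(monitor.get_obs()["contact_force"])
a=cv2.resize(im[150:290,180:380],(600,420));b=cv2.resize(t[160:270,200:350],(600,440))
cv2.imwrite("pics/f.png",cv2.resize(np.vstack([a,b]),(410,590))[:,:,::-1])
```

```text
[-0.25896007 -0.33614462  0.03504745]
```

View pics/f.png

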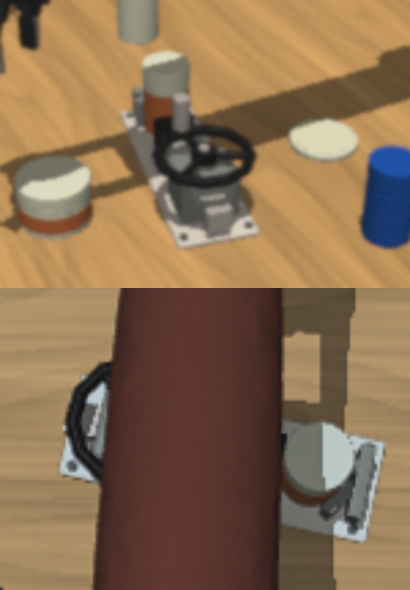

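The jar stands upright between the pad and the V stop, lid at (318,457) in the lower half, and the bystanders are untouched. The hand is clear, so I'm handing in.

```bash
python3 -c "
from station import finish_job
print(finish_job())"
```

```text
the job is handed in; nothing more can be done
None
```

I handed the job in with the jar upright in the bay and home against the V-stop. The wheel is wound firm, about 5.5 N above free drag at the spinner (roughly 20 N on the jar), the hand is clear, and the other bottles and jars look untouched. The judge gave no result back.

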